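# Peel the snapped-on tray off the screw tray and hold it out

### The job

The empty tray with the ear is snapped fast into the tray of screws below it. Peel it off from the ear's corner: raise that corner by two or three centimetres first while the opposite corner still sits down in the stack, then take the whole tray away, leaving the screw tray standing undisturbed in its cradle and everything else on the bench alone. Finish holding the empty tray in the gripper, level and still, centred over the cork pad with its underside 12 to 25 cm above the bench; do not put it down or let go.

Things in the scene. Friction and masses are not known exactly. Their poses are not given: they have to be found in the camera images.
- empty_tray: top tray of the nested stack: grey, open, 134 (x) x 94 (y) x 40 mm, 3 mm walls, 0.08-0.16 kg. Origin: centre of its underside; x along its long side, z up. Nests 16 mm deep in the screw tray, 4 mm clear of its walls. A bump at the foot of each corner is snapped under a sprung nib of the screw tray; each lets go at roughly 1-3 N once that corner has risen about 6 mm
- ear (a point): grip point on the empty tray's ear (axes as the tray's). The ear is an upright fin 10 mm thick, 24 high, jutting 45 mm from the tray's (-x,-y) corner along the line from the tray's centre. The point: mid thickness, 29 mm out from the corner, 11 below the ear's top; in the tray's frame (-90.7,-63.6,35) mm. The screw tray's rim is 19 mm lower and ends 18 mm nearer the centre; else free air round it
- ear_corner (a point): the underside of the empty tray at its (-x, -y) corner, the one with the ear; in the tray's frame (-67, -47, 0) mm
- far_corner (a point): the underside of the empty tray at the opposite corner; in the tray's frame (67, 47, 0) mm
- screw_tray: the tray below, loose in the cradle: grey, 150 x 110 x 42 mm, 4 mm walls, 0.57-0.72 kg with its brass screws. Origin: centre of its underside, axes as the empty tray's; the nested empty tray's underside is 26 mm above it. Pulling the empty tray straight up loads all four nibs at once, close to its weight; peeled gently from a corner they let go in turn and it stays
- cradle: the fixed plywood base under the stack, 172 x 132 mm; its top, on which the screw tray stands, is 12 mm above the bench, with 8 mm high strips round it, 3 mm clear of the screw tray. Origin: centre of its underside
- pad: flat cork pad fixed on the bench, 160 x 160 x 6 mm, on the other side of the bench from the stack (either may be left or right). Origin: centre of its underside
- chisel: bench chisel lying between the work places, dark wooden handle and steel blade, 240 long, 23 high (mm); loose, not part of the job. Origin: its underside
- square: try square, dark wooden stock 115 long and steel blade 150 long, 18 high, towards the far edge (mm); loose, not part of the job. Origin: its underside
- glue: white glue bottle, 56 diameter, 120 high, far right (mm); loose, not part of the job. Origin: its underside
- offcut: dark wood offcut 130 x 48 x 32, towards the far edge (mm); loose, not part of the job. Origin: its underside
- mallet: wooden mallet lying on its side, 75 high, far left (mm); loose, not part of the job. Origin: its underside
- jar: glass jar with a steel cap, 64 diameter, 80 high, left (mm); loose, not part of the job. Origin: its underside
- tape: roll of paper tape lying flat, 72 diameter, 24 high, close to the robot (mm); loose, not part of the job. Origin: its underside

How it is judged:
On the way, in this order (a step that is already met when the one before it is completed fails the run):
1. the ear's corner of the empty tray is up at least 18 mm from its nested place while the opposite corner is still within 9 mm of its own, the tray in the gripper (z of ear_corner in the frame of screw_tray above 0.044 m and z of far_corner in the frame of screw_tray below 0.035 m and contact force between the fingers and empty_tray above 0.5 N), for 0.1 s.
2. the whole empty tray is clear above the screw tray (z of each of ear_corner, far_corner in the frame of screw_tray above 0.056 m and contact force between the fingers and empty_tray above 0.5 N), for 0.1 s.
At the end, for the whole second after the job is handed in: Gripper holds the empty tray still, underside 110-260 mm above the bench, centre within 40 mm of the pad's in plan, level within 0.2 rad, clear of the screw tray; screw tray within 10 mm of its start and upright (0.05 rad); other loose things within 30 mm of their starts (contact force between the fingers and empty_tray above 0.5 N and height (world z) of empty_tray between 0.11 and 0.26 m and horizontal distance between empty_tray and pad below 0.04 m and angle between empty_tray's own z axis and vertical below 0.2 rad and linear speed of empty_tray below 0.03 m/s and angular speed of empty_tray below 0.2 rad/s and contact force between empty_tray and screw_tray below 0.05 N and distance of screw_tray from where it was at the start of the episode below 0.01 m and angle between screw_tray's own z axis and vertical below 0.05 rad and distance of each of chisel, square, glue, offcut, mallet, jar, tape from where it was at the start of the episode below 0.03 m); the arm keeps its last pose, push and grip.
It fails at once if the screw tray is pulled up, pushed or tipped (25 mm or 0.2 rad) (distance of screw_tray from where it was at the start of the episode above 0.025 m or angle between screw_tray's own z axis and vertical above 0.2 rad).
It fails at once if another thing on the bench is knocked away (more than 30 mm) (distance of any of chisel, square, glue, offcut, mallet, jar, tape from where it was at the start of the episode above 0.03 m).
It also fails if it takes over 48 s, if anything falls off the work surface, if the arm or the gripper's body presses on something with over 40 N, if the wrist force passes 120 N, or if a joint passes its speed limit or range.

### The arm

A 6-joint arm with a two-finger parallel gripper is mounted at the origin on the work surface. World frame = base frame: x ahead of the robot, y to its left, z up, the work surface at z = 0. Lengths are in m, angles in rad, forces in N, time in s.
With the tool pointing down it reaches from about 0.325 to 0.85 m from the base axis. Payload 15.5 kg.
Tool frame: the origin (TCP) lies midway between the tips of the shut fingers; the grasp point (between the pads) lies 19 mm behind it; z points along the fingers, y is the line along which they close (so a half turn about z gives the same grasp; the last joint's range is limited). The gripper opens to 91 mm and grips with 3 to 60 N. Pads are 32 mm wide; open, the fingers measure 118 mm over their backs; the gripper's body (76 mm by 178 mm) begins 60 mm behind the grasp point.
Start: joints at [1.087, 0.494, 1.345, -0, 1.302, -0.096], TCP at [0.237, 0.578, 0.214] pointing down, gripper open.
Joint ranges: [-2.91, 2.91], [-0.82, 2.16], [0.22, 2.67], [-1.22, 4.37], [0.12, 2.79], [-3.08, 3.08]. Speed limits (rad/s): [1.89, 1.89, 2.57, 3.01, 3.01, 3.01].

### API

Orientations are given as [roll, pitch, yaw] about the fixed x, y, z axes, in that order (R = Rz(yaw) Ry(pitch) Rx(roll)).
In Python, from bench import * gives the robot as it stands.
- The arm moves only by the tool carry_out, never from a script. Its argument "rows" is a list of rows, each a list of 2 entries, a list of its own where there are three numbers: the shift along the tool's x, y, z scaled (see below), then the turn, a rotation vector about the tool's x, y, z scaled (see below). In form: [[[dx, dy, dz], [ax, ay, az]], ...]. A call has 1 to 5 rows; each row is the pose to reach, as a shift and turn from the pose commanded when the call began, along the tool's axes at that moment; what a row does not reach only later rows make up. The controller multiplies each number of a shift by 0.2 m and each number of a turn by 1.5 rad. A row lasts 1/10 s, in which the tool goes at most 50 mm and 8.59 degrees, less where a joint would pass 70% of its speed; a pose out of reach is approached as far as the arm can. A call with a number of a shift or a turn outside -1 to 1 is refused whole. A call with a gripper value outside its range is refused whole. "jaw" is the gripper's target within -1 to 1 (fully open at 1, half-way at 0, shut at -1), set as the call begins (left out, the last holds). The fingers move at their own pace and stop on an object; the grip force is fixed at half the most. Time passes only in rows, so rows that repeat a pose let the fingers close. It gives the time, the measured TCP pose, the force, the opening and the grip force at its end, in the units of the state.
- observe(): the state, without advancing time (a new reading comes with each control period).
- get_image(name): name is "scene" or "side" or "wrist"; returns a dict with "pixels" (420x560x3 uint8, blue, green, red), "z_map" (420x560 float32, m along the optical axis (not along the pixel's ray), 0 where there is no reading), "fx", "fy", "cx", "cy" (pixels), "k1" (the pictures are not rectified: a ray, as slopes to the right and down, at radius r is drawn at 1 + k1 r^2 times it, then the intrinsics apply), "cam_to_world" (4x4, takes a point from camera to world coordinates); the wrist camera has in their place "hand_eye" (4x4, takes a point from camera to tool coordinates, whose origin is the TCP and whose axes are the flange's). Camera axes: x right, y up, looking along -z (the intrinsics and any distortion apply to the point x, -y, -z); pixel columns grow to the right and rows downward; lengths in m; the calibration is good to about 2 mm. A picture is of the moment at which its call begins: read the wrist's pose just before it.
- job_done(): hands the job in; it is judged then, once.
Trained networks look in a picture, given as the dict that the camera call returned (one of the last four; its "shot" number tells which), for a name from the list of things; names that differ only in an ending like _2 or _b are one class to them, and where a whole thing is asked for, a point or a joint stands for the part that bears it (a point fixed in the world has none). Each returns a list of dicts, best first, with "conf" (0 to 1); they miss things now and then, are a little off and sometimes report something else, mostly with a low value. They report only what shows in the picture. A call takes as long as a camera call.
- search_frame(picture, label): "centre" ([column, row] as shares, 0 to 1, of the picture: columns of its width, rows of its height, amid what is visible of it).
The state is a dict: "clock": time; "joint_positions": joint angles; "dq": joint speeds; "joint_efforts": joint torques, N m; "tool_pos": TCP position; "tcp_rot": TCP orientation; "contact_force": force on the tool from outside, world axes, zero at the start; "torque": the same for the moment, N m; "finger_gap": finger opening in m; "gripper_force": force on a finger pad.
Only numpy, scipy, OpenCV 4.12 (cv2) and the standard library are available. Lean on these libraries where they do the work, as an engineer would, in place of code of your own. Each camera call takes 0.05 s, during which the arm holds its last target. There are 200 camera calls.

## Working session

There is one attempt and no reset: what is moved stays moved. The work goes in short steps, Python scripts to look and compute and a tool call to move; the robot and the scene stay as the last step left them, time stands still between calls to the robot, and variables do not carry over. Pictures are saved under pics/ and viewed, at most 10 in all, crops included, and the job is handed in when it is done.

Besides the shell and the picture viewer there is one more tool, called after "Emit:" by a JSON object that holds its "fn" and its "kwargs". carry_out: Moves the arm, as the interface text tells. Its arguments: {"type":"object","properties":{"rows":{"type":"array"},"jaw":{"type":"number"}},"required":["rows"]}

```bash
mkdir -p pics
cat > h.py <<'E'
from bench import *
import numpy as np, cv2
from scipy.spatial.transform import Rotation as R
def T_tool(s):
    T=np.eye(4);T[:3,:3]=R.from_euler('xyz',s['tcp_rot']).as_matrix() if len(s['tcp_rot'])==3 else R.from_quat(s['tcp_rot']).as_matrix()
    T[:3,3]=s['tool_pos'];return T
def shot(n):
    s=observe();p=get_image(n)
    T=np.array(p['cam_to_world']) if 'cam_to_world' in p else T_tool(s)@np.array(p['hand_eye'])
    return s,p,T
def cloud(p,T):
    h,w=p['z_map'].shape;v,u=np.mgrid[:h,:w]
    x=(u-p['cx'])/p['fx'];y=(v-p['cy'])/p['fy'];a,b=x.copy(),y.copy()
    for _ in range(8):
        k=1+p['k1']*(a*a+b*b);a,b=x/k,y/k
    z=p['z_map'];P=np.stack([a*z,-b*z,-z,np.ones_like(z)],-1)@T.T
    P=P[...,:3];P[z<=0]=np.nan;return P
E
python3 - <<'E'
from h import *
s=observe();print({k:np.round(v,3).tolist() for k,v in s.items()})
for n in('scene','side'):
    s,p,T=shot(n);cv2.imwrite(f'pics/{n}0.png',p['pixels']);P=cloud(p,T);np.save(n+'.npy',P)
    for l in('empty_tray','ear','screw_tray','pad','chisel','cradle','jar','tape','glue','mallet'):
        for r in search_frame(p,l)[:2]:
            c=np.array(r['centre']);u,v=int(c[0]*560),int(c[1]*420);print(n,l,round(r['conf'],2),u,v,P[min(v,419),min(u,559)].round(3))
E
```

```text
{'clock': 0.0, 'joint_positions': [1.087, 0.494, 1.346, -0.0, 1.302, -0.095], 'dq': [0.001, 0.0, 0.001, -0.0, 0.001, 0.001], 'joint_efforts': [0.002, -87.883, -38.185, 0.071, 0.053, 0.0], 'tool_pos': [0.237, 0.578, 0.213], 'tcp_rot': [-3.14, -0.0, 2.753], 'contact_force': [0.498, -0.607, 0.016], 'torque': [-0.031, -0.091, -0.046], 'gripper_force': 0.0, 'finger_gap': 0.091}
scene empty_tray 0.65 329 173 [0.55  0.21  0.039]
scene ear 0.67 330 176 [0.563 0.202 0.043]
scene screw_tray 0.56 323 193 [0.599 0.142 0.049]
scene pad 0.79 197 256 [ 0.525 -0.22   0.007]
scene chisel 0.79 274 213 [0.55  0.012 0.019]
scene chisel 0.57 330 175 [0.557 0.207 0.038]
scene cradle 0.93 321 210 [0.616 0.124 0.006]
scene jar 0.66 412 165 [0.688 0.397 0.062]
scene tape 0.75 237 170 [0.355 0.03  0.007]
scene glue 0.84 151 333 [ 0.67  -0.42   0.088]
scene mallet 0.6 388 117 [0.519 0.477 0.073]
side empty_tray 0.88 253 191 [0.547 0.147 0.079]
side ear 0.73 255 187 [0.587 0.235 0.043]
side screw_tray 0.66 254 202 [0.546 0.136 0.044]
side pad 0.77 292 277 [ 0.52  -0.23   0.002]
side chisel 0.8 269 228 [0.545 0.002 0.022]
side chisel 0.66 369 294 [ 0.635 -0.439  0.061]
side cradle 0.79 254 211 [0.543 0.13  0.014]
side jar 0.73 213 241 [ 0.364 -0.002  0.02 ]
side jar 0.68 258 161 [0.659 0.395 0.061]
side tape 0.53 212 238 [ 0.374  0.047 -0.001]
side glue 0.71 366 292 [ 0.627 -0.436  0.067]
side glue 0.38 291 275 [ 0.52  -0.222  0.003]
side mallet 0.56 213 166 [0.507 0.473 0.033]
```

View pics/scene0.png

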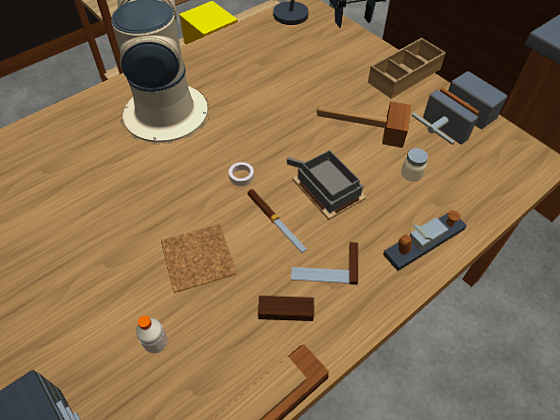

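View pics/side0.png

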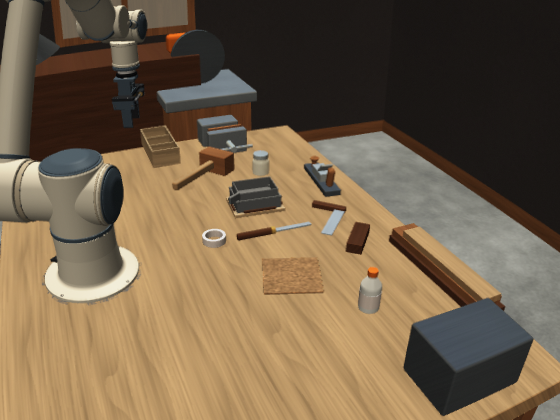

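Run:
```python
import numpy as np,cv2
for n in('scene','side'):
    P=np.load(n+'.npy').reshape(-1,3)
    m=(abs(P[:,0]-.56)<.15)&(abs(P[:,1]-.19)<.13)&(P[:,2]>.069)&(P[:,2]<.085)
    q=P[m];print(n,m.sum(),q.min(0),q.max(0),cv2.minAreaRect(q[:,:2].astype('f')))
```

```text
scene 463 [0.46174796 0.12551447 0.06908307] [0.64411914 0.2440469  0.08491926] ((0.5533192157745361, 0.17994263768196106), (0.12363442033529282, 0.17386159300804138), 84.98827362060547)
side 319 [0.45645518 0.1204606  0.06900073] [0.63907712 0.2516242  0.08492768] ((0.5482860207557678, 0.18124647438526154), (0.13475140929222107, 0.17422229051589966), 85.78189086914062)
```

Scene view: the stack is at about (330,180), with the ear pointing towards the robot at (296,161). The pad is at (198,257), and the chisel lies between them. Side view: the stack is at (255,195), and the glue bottle stands beyond the pad. Next I'll move above the stack.

Emit:
{"fn": "carry_out", "kwargs": {"rows": [[[-0.96, -0.7, -0.25], [0, 0, 0]], [[-0.96, -0.7, -0.25], [0, 0, 0]], [[-0.96, -0.7, -0.25], [0, 0, 0]], [[-0.96, -0.7, -0.25], [0, 0, 0]], [[-0.96, -0.7, -0.25], [0, 0, 0]]], "jaw": 1}}

```text
clock: 1.6
tool_pos: [0.3624, 0.374, 0.2646]
tcp_rot: [3.141, 0.0, 2.753]
contact_force: [0.5, 1.2, -0.8]
finger_gap: 0.0917
gripper_force: 0.0
```

Emit:
{"fn": "carry_out", "kwargs": {"rows": [[[-0.96, -0.7, -0.25], [0, 0, 0]], [[-0.96, -0.7, -0.25], [0, 0, 0]], [[-0.96, -0.7, -0.25], [0, 0, 0]], [[-0.96, -0.7, -0.25], [0, 0, 0]], [[-0.96, -0.7, -0.25], [0, 0, 0]]]}}

```text
clock: 2.1
tool_pos: [0.4871, 0.1715, 0.3147]
tcp_rot: [3.141, 0.001, 2.752]
contact_force: [0.3, 0.5, -0.4]
finger_gap: 0.0914
gripper_force: 0.0
```

Run:
```python
from h import *
s,p,T=shot('wrist');cv2.imwrite('pics/w0.png',p['pixels']);P=cloud(p,T);np.save('w0.npy',P)
print(s['tool_pos'],s['tcp_rot'],s['clock']);print(np.round(p['hand_eye'],3));print(T.round(3))
for l in('empty_tray','ear','screw_tray','chisel','tape'):
    for r in search_frame(p,l)[:2]:
        c=np.array(r['centre']);u,v=int(c[0]*560),int(c[1]*420);print(l,round(r['conf'],2),u,v,P[min(v,419),min(u,559)].round(3))
P=P.reshape(-1,3)
m=(abs(P[:,0]-.56)<.15)&(abs(P[:,1]-.19)<.13)&(P[:,2]>.069)&(P[:,2]<.087)
q=P[m];print(m.sum(),q.min(0),q.max(0),cv2.minAreaRect(q[:,:2].astype('f')))
```

```text
[0.48712574 0.17145657 0.31469677] [3.14126609e+00 7.84982822e-04 2.75218406e+00] 2.1
[[ 0.     0.962  0.272  0.077]
 [ 1.    -0.    -0.     0.   ]
 [-0.     0.272 -0.962 -0.172]
 [ 0.     0.     0.     1.   ]]
[[ 0.38  -0.89  -0.252  0.416]
 [ 0.925  0.365  0.103  0.201]
 [ 0.001 -0.272  0.962  0.487]
 [ 0.     0.     0.     1.   ]]
empty_tray 0.87 319 221 [0.569 0.194 0.042]
ear 0.55 318 222 [0.57  0.192 0.041]
ear 0.31 192 223 [0.505 0.013 0.022]
screw_tray 0.69 303 177 [0.497 0.196 0.057]
screw_tray 0.48 319 221 [0.569 0.194 0.042]
chisel 0.78 188 219 [0.497 0.011 0.023]
tape 0.91 150 142 [0.371 0.004 0.001]
1469 [0.45885937 0.12703117 0.06900479] [0.63911273 0.24597862 0.08696282] ((0.5495346188545227, 0.18203726410865784), (0.12185996025800705, 0.17415964603424072), 85.95951080322266)
```

View pics/w0.png

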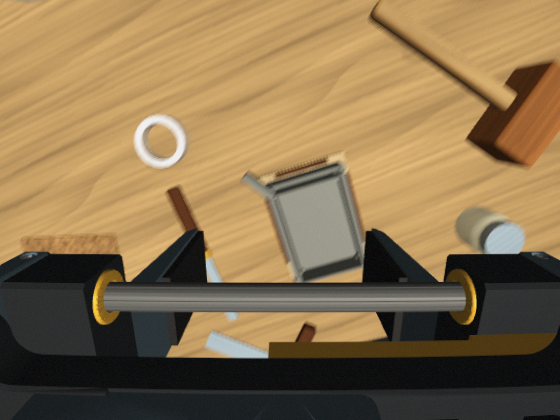

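The wrist view shows the tray at (317,220) and its ear at (257,183). I'll fit a rim-plus-ear model to the top points.

```bash
cat > fit.py <<'E'
from h import *
from scipy.optimize import least_squares
def seg(q,a,b):
    a,b=np.array(a),np.array(b);t=np.clip((q-a)@(b-a)/((b-a)@(b-a)),0,1);return np.linalg.norm(q-a-t[:,None]*(b-a),axis=1)
C=np.array([[-65.5,-45.5],[65.5,-45.5],[65.5,45.5],[-65.5,45.5]])/1e3
e=-np.array([67,47])/np.hypot(67,47)
E0=np.array([-.067,-.047])
def res(x,q):
    c,s_=np.cos(x[2]),np.sin(x[2]);l=(q-x[:2])@np.array([[c,-s_],[s_,c]])
    d=np.min([seg(l,C[i],C[(i+1)%4]) for i in range(4)],0)
    return np.minimum(np.maximum(d-.0015,0),np.maximum(seg(l,E0,E0+.04*e)-.005,0))
def fit(P,zr,x0=(.565,.19,-.07)):
    P=P.reshape(-1,3);m=(abs(P[:,0]-.56)<.15)&(abs(P[:,1]-.19)<.13)&(P[:,2]>zr[0])&(P[:,2]<zr[1]);q=P[m,:2]
    best=min((least_squares(res,(x0[0]+dx,x0[1]+dy,x0[2]+w),args=(q,),loss='soft_l1',f_scale=.002) for dx in(-.01,.01) for dy in(-.01,.01) for w in(-.1,.1)),key=lambda r:r.cost)
    x=best.x;ang=x[2];c,s_=np.cos(ang),np.sin(ang);Rm=np.array([[c,-s_],[s_,c]])
    return len(q),x.round(4),best.cost,np.abs(best.fun).mean(),'grip',(x[:2]+Rm@np.array([-.0907,-.0636])).round(4),'eardir',np.degrees(np.arctan2(*(Rm@e)[::-1])).round(2)
E
python3 - <<'E'
from fit import *
for n in('scene','side','w0'):
    P=np.load(n+'.npy');print(n,fit(P,(.072,.086)))
P=np.load('w0.npy').reshape(-1,3)
m=(abs(P[:,0]-.475)<.03)&(abs(P[:,1]-.13)<.03)&(P[:,2]>.06);print(P[m].mean(0),P[m].min(0),P[m].max(0),np.median(P[m,2]))
m=(abs(P[:,0]-.53)<.17)&(abs(P[:,1]+.22)<.1)&(abs(P[:,2]-.006)<.006)
P=np.load('side.npy');s,p,T=shot('side')
hsv=cv2.cvtColor(p['pixels'],cv2.COLOR_BGR2HSV)
reg=(abs(P[...,0]-.53)<.14)&(abs(P[...,1]+.22)<.14)
px=p['pixels'].astype(int);k=reg&(px.sum(-1)<330)&(P[...,2]<.02)
k=cv2.morphologyEx(k.astype('u1'),cv2.MORPH_CLOSE,np.ones((5,5)));k=cv2.morphologyEx(k,cv2.MORPH_OPEN,np.ones((7,7)))>0
print(k.sum(),cv2.minAreaRect(P[k][:,:2].astype('f')))
E
```

```text
scene (376, array([ 0.5723,  0.1909, -0.0903]), np.float64(0.00012416429249715346), np.float64(0.00046370776356385364), 'grip', array([0.4762, 0.1357]), 'eardir', np.float64(-150.12))
side (251, array([ 0.5681,  0.1894, -0.086 ]), np.float64(0.00035404115873083537), np.float64(0.0012877328786938963), 'grip', array([0.4723, 0.1339]), 'eardir', np.float64(-149.88))
w0 (1262, array([ 0.5698,  0.1929, -0.0908]), np.float64(2.1335202218234418e-05), np.float64(6.21937870662636e-05), 'grip', array([0.4737, 0.1378]), 'eardir', np.float64(-150.16))
[0.45437821 0.14020524 0.40396104] [0.44500104 0.11740574 0.06068361] [0.50495139 0.15999496 0.44425135] 0.42742546228695877
0 ((0.0, 0.0), (0.0, 0.0), 0.0)
```

Emit:
{"fn": "carry_out", "kwargs": {"rows": [[[0, -0.18, 0.2], [0, 0, -0.1]], [[0, -0.18, 0.4], [0, 0, -0.2]], [[0, -0.18, 0.6], [0, 0, -0.3]], [[0, -0.18, 0.7], [0, 0, -0.4]], [[0, -0.18, 0.8], [0, 0, -0.5]]]}}

```text
clock: 2.95
tool_pos: [0.4714, 0.1413, 0.1526]
tcp_rot: [3.141, -0.001, -2.772]
contact_force: [-0.1, -0.3, 0.1]
finger_gap: 0.0914
gripper_force: 0.0
```

Emit:
{"fn": "carry_out", "kwargs": {"rows": [[[0, 0, 0], [0, 0, -0.1]], [[0, 0, 0], [0, 0, -0.108]], [[0, 0, 0], [0, 0, -0.108]]]}}

```text
clock: 3.25
tool_pos: [0.4724, 0.1411, 0.1541]
tcp_rot: [-3.142, 0.0, -2.621]
contact_force: [0.5, -0.8, -0.2]
finger_gap: 0.091
gripper_force: 0.0
```

Run:
```python
from fit import *
s,p,T=shot('wrist');cv2.imwrite('pics/w1.png',p['pixels']);P=cloud(p,T);np.save('w1.npy',P)
print(s['tool_pos'],s['tcp_rot'],s['clock'],s['joint_positions']);print(fit(P,(.072,.086)))
```

```text
[0.47237003 0.14107688 0.15411467] [-3.14150666e+00  2.88817131e-04 -2.62111277e+00] 3.25 [ 1.69019118e-01  3.85935024e-01  1.73973498e+00  2.19966131e-05
  1.01562188e+00 -1.92226867e+00]
(1711, array([ 0.5692,  0.1925, -0.09  ]), np.float64(1.2739662141121143e-05), np.float64(3.4942230367420356e-05), 'grip', array([0.4731, 0.1374]), 'eardir', np.float64(-150.11))
```

View pics/w1.png

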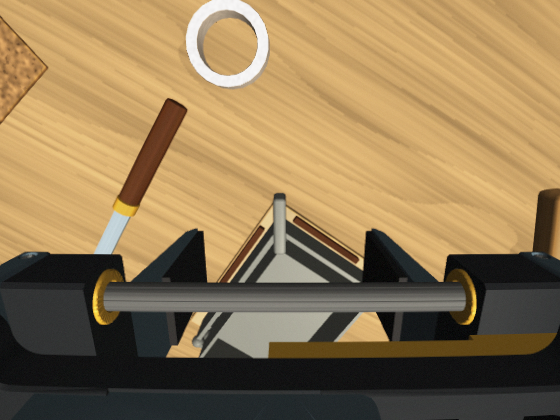

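The ear is at (280,200), roughly between the fingers, about 3.5 mm to tool −y. I'll correct for that, descend and close.

Emit:
{"fn": "carry_out", "kwargs": {"rows": [[[0.006, -0.0175, 0.1], [0, 0, 0]], [[0.006, -0.0175, 0.25], [0, 0, 0]], [[0.006, -0.0175, 0.4], [0, 0, 0]], [[0.006, -0.0175, 0.495], [0, 0, 0]], [[0.006, -0.0175, 0.495], [0, 0, 0]]]}}

```text
clock: 3.8
tool_pos: [0.4721, 0.1367, 0.0534]
tcp_rot: [3.141, -0.003, -2.621]
contact_force: [0.9, 0.5, 0.6]
finger_gap: 0.0914
gripper_force: 0.0
```

Emit:
{"fn": "carry_out", "kwargs": {"rows": [[[0, 0, 0], [0, 0, 0]], [[0, 0, 0], [0, 0, 0]], [[0, 0, 0], [0, 0, 0]], [[0, 0, 0], [0, 0, 0]], [[0, 0, 0], [0, 0, 0]]], "jaw": -0.7}}

```text
clock: 4.3
tool_pos: [0.4734, 0.1368, 0.0554]
tcp_rot: [-3.141, 0.001, -2.619]
contact_force: [0.2, 0.0, 0.4]
finger_gap: 0.0537
gripper_force: 0.0
```

Emit:
{"fn": "carry_out", "kwargs": {"rows": [[[0, 0, 0], [0, 0, 0]], [[0, 0, 0], [0, 0, 0]], [[0, 0, 0], [0, 0, 0]], [[0, 0, 0], [0, 0, 0]], [[0, 0, 0], [0, 0, 0]]]}}

```text
clock: 4.8
tool_pos: [0.4732, 0.1368, 0.0549]
tcp_rot: [3.142, -0.0, -2.618]
contact_force: [0.6, 0.8, 0.5]
finger_gap: 0.0148
gripper_force: 0.0
```

Emit:
{"fn": "carry_out", "kwargs": {"rows": [[[0, 0, 0], [0, 0, 0]], [[0, 0, 0], [0, 0, 0]], [[0, 0, 0], [0, 0, 0]], [[0, 0, 0], [0, 0, 0]], [[0, 0, 0], [0, 0, 0]]], "jaw": -1}}

```text
clock: 5.3
tool_pos: [0.4732, 0.1367, 0.0549]
tcp_rot: [3.142, -0.0, -2.618]
contact_force: [0.2, 0.8, -0.9]
finger_gap: 0.0099
gripper_force: 30.0
```

Emit:
{"fn": "carry_out", "kwargs": {"rows": [[[-0.001, 0, -0.0145], [0, 0.01, 0]], [[-0.003, 0, -0.029], [0, 0.02, 0]], [[-0.005, 0, -0.0435], [0, 0.03, 0]], [[-0.007, 0, -0.0575], [0, 0.04, 0]], [[-0.009, 0, -0.072], [0, 0.05, 0]]]}}

```text
clock: 5.8
tool_pos: [0.4747, 0.1377, 0.0696]
tcp_rot: [3.142, -0.076, -2.618]
contact_force: [0.5, -0.3, -1.7]
finger_gap: 0.0097
gripper_force: 30.0
```

Emit:
{"fn": "carry_out", "kwargs": {"rows": [[[-0.001, 0, -0.0145], [0, 0.01, 0]], [[-0.003, 0, -0.029], [0, 0.02, 0]], [[-0.005, 0, -0.0435], [0, 0.03, 0]], [[-0.007, 0, -0.0575], [0, 0.04, 0]], [[-0.009, 0, -0.072], [0, 0.05, 0]]]}}

```text
clock: 6.3
tool_pos: [0.477, 0.1391, 0.0837]
tcp_rot: [3.141, -0.152, -2.618]
contact_force: [-3.1, -0.3, -1.2]
finger_gap: 0.01
gripper_force: 30.0
```

Emit:
{"fn": "carry_out", "kwargs": {"rows": [[[0, 0, 0], [0, 0, 0]], [[0, 0, 0], [0, 0, 0]], [[0, 0, 0], [0, 0, 0]]]}}

```text
clock: 6.6
tool_pos: [0.4772, 0.1391, 0.0835]
tcp_rot: [-3.142, -0.15, -2.618]
contact_force: [-2.2, 1.4, -1.0]
finger_gap: 0.0098
gripper_force: 30.0
```

Run:
```python
from h import *
s=observe()
for n in('side','scene'):
    s,p,T=shot(n);P=cloud(p,T);c=p['pixels'][120:240,180:420]
    np.save(n+'1.npy',P);cv2.imwrite(f'pics/{n}1.png',cv2.resize(c,None,fx=3,fy=3))
    P=P.reshape(-1,3);A=np.load(n+'.npy').reshape(-1,3)
    # mean top height along diagonal
    u=(P[:,:2]-[.5695,.1925])@[-.867,-.498];w=(P[:,:2]-[.5695,.1925])@[-.498,.867]
    for a in np.arange(-.08,.08,.02):
        m=(u>a)&(u<a+.02)&(abs(w)<.08)&(P[:,2]<.13)
        print(n,a.round(2),m.sum(),np.nanpercentile(P[m,2],97).round(4) if m.sum() else '')
```

```text
side -0.08 105 0.0796
side -0.06 70 0.0825
side -0.04 100 0.0846
side -0.02 197 0.0889
side 0.0 212 0.0895
side 0.02 244 0.0912
side 0.04 265 0.0957
side 0.06 310 0.0944
scene -0.08 349 0.0794
scene -0.06 359 0.0833
scene -0.04 305 0.0861
scene -0.02 383 0.0887
scene 0.0 433 0.0916
scene 0.02 441 0.0954
scene 0.04 387 0.0982
scene 0.06 295 0.099
```

View pics/side1.png

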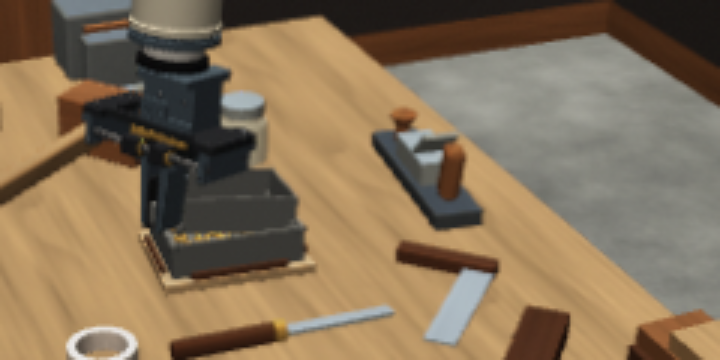

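The tray is tilted up at the ear (rim about 0.100 m) and its far corner is still seated (about 0.079 m). The screw tray hasn't moved. Now a slow vertical lift, keeping the tilt.

Emit:
{"fn": "carry_out", "kwargs": {"rows": [[[0.006, 0, -0.01], [0, 0, 0]], [[0.008, 0, -0.02], [0, 0, 0]], [[0.009, 0, -0.03], [0, 0, 0]], [[0.011, 0, -0.04], [0, 0, 0]], [[0.0125, 0, -0.05], [0, 0, 0]]]}}

```text
clock: 7.2
tool_pos: [0.4766, 0.1386, 0.0941]
tcp_rot: [-3.141, -0.15, -2.618]
contact_force: [-1.0, 0.4, -1.5]
finger_gap: 0.0101
gripper_force: 30.0
```

Emit:
{"fn": "carry_out", "kwargs": {"rows": [[[0.004, 0, -0.025], [0, 0, 0]], [[0.0075, 0, -0.05], [0, 0, 0]], [[0.015, 0, -0.1], [0, 0, 0]], [[0.0225, 0, -0.15], [0, 0, 0]], [[0.03, 0, -0.2], [0, 0, 0]]]}}

```text
clock: 7.7
tool_pos: [0.4766, 0.1387, 0.1354]
tcp_rot: [-3.141, -0.149, -2.618]
contact_force: [0.3, 0.5, -0.4]
finger_gap: 0.0098
gripper_force: 30.0
```

Emit:
{"fn": "carry_out", "kwargs": {"rows": [[[0.015, 0, -0.1], [0, 0, 0]], [[0.03, 0, -0.2], [0, 0, 0]], [[0.045, 0, -0.3], [0, 0, 0]], [[0.06, 0, -0.4], [0, 0, 0]], [[0.06, 0, -0.4], [0, 0, 0]]]}}

```text
clock: 8.2
tool_pos: [0.4778, 0.1389, 0.218]
tcp_rot: [-3.14, -0.146, -2.619]
contact_force: [-0.0, 0.1, -2.4]
finger_gap: 0.01
gripper_force: 30.0
```

Run:
```python
from h import *
s,p,T=shot('side');cv2.imwrite('pics/side2.png',p['pixels'][60:300,160:480].repeat(2,0).repeat(2,1))
s,p,T=shot('scene');P=cloud(p,T)
hsv=cv2.cvtColor(p['pixels'],cv2.COLOR_BGR2HSV)
px=p['pixels'][200:320,120:270].astype(int);print('cork sample',p['pixels'][257,198],'table',p['pixels'][200,150])
k=cv2.GaussianBlur(p['pixels'],(9,9),0).astype(int)
d=np.abs(k-k[257,198]).sum(-1)<60
d&=(abs(P[...,0]-.53)<.14)&(abs(P[...,1]+.22)<.14)
n,lab,st,ce=cv2.connectedComponentsWithStats(d.astype('u1'));i=lab[257,198];print(st[i])
print('pad',cv2.minAreaRect(P[lab==i][:,:2].astype('f')))
```

```text
cork sample [ 74 125 174] table [ 88 137 176]
[ 124  199  151  133 9351]
pad ((0.5300707817077637, -0.22006580233573914), (0.2797558307647705, 0.28001901507377625), 89.94510650634766)
```

View pics/side2.png

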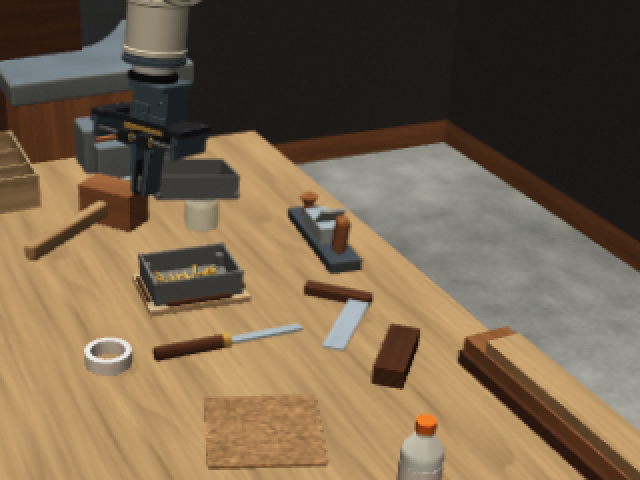

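The tray is clear, and the screw tray and other items are undisturbed. Next, level the tray and carry it to the pad, centred near (0.523, −0.223).

Emit:
{"fn": "carry_out", "kwargs": {"rows": [[[0, 0, 0], [0, -0.025, 0]], [[0, 0, 0], [0, -0.05, 0]], [[0, 0, 0], [0, -0.075, 0]], [[0, 0, 0], [0, -0.099, 0]], [[0, 0, 0], [0, -0.099, 0]]]}}

```text
clock: 8.8
tool_pos: [0.4753, 0.1383, 0.2145]
tcp_rot: [3.141, -0.003, -2.619]
contact_force: [-1.2, 0.3, -1.2]
finger_gap: 0.0099
gripper_force: 30.0
```

Emit:
{"fn": "carry_out", "kwargs": {"rows": [[[0.06, -0.08, 0], [0, 0, 0]], [[0.15, -0.2, 0], [0, 0, 0]], [[0.24, -0.32, 0], [0, 0, 0]], [[0.33, -0.44, 0], [0, 0, 0]], [[0.42, -0.56, 0], [0, 0, 0]]]}}

```text
clock: 9.3
tool_pos: [0.4593, -0.0014, 0.2148]
tcp_rot: [3.141, -0.003, -2.618]
contact_force: [1.2, -0.7, -1.1]
finger_gap: 0.0099
gripper_force: 30.0
```

Emit:
{"fn": "carry_out", "kwargs": {"rows": [[[0.09, -0.12, 0], [0, 0, 0]], [[0.18, -0.24, 0], [0, 0, 0]], [[0.27, -0.36, 0], [0, 0, 0]], [[0.35, -0.46, 0], [0, 0, 0]], [[0.42, -0.56, 0], [0, 0, 0]]]}}

```text
clock: 9.8
tool_pos: [0.4424, -0.1404, 0.2149]
tcp_rot: [3.14, -0.003, -2.619]
contact_force: [-0.0, -0.3, -0.7]
finger_gap: 0.0099
gripper_force: 30.0
```

Emit:
{"fn": "carry_out", "kwargs": {"rows": [[[0.09, -0.12, 0], [0, 0, 0]], [[0.18, -0.24, 0], [0, 0, 0]], [[0.27, -0.36, 0], [0, 0, 0]], [[0.36, -0.48, 0], [0, 0, 0]], [[0.42, -0.56, 0], [0, 0, 0]]]}}

```text
clock: 10.3
tool_pos: [0.4257, -0.2801, 0.2149]
tcp_rot: [3.14, -0.003, -2.619]
contact_force: [0.3, 0.6, -1.7]
finger_gap: 0.0099
gripper_force: 30.0
```

Emit:
{"fn": "carry_out", "kwargs": {"rows": [[[0, 0, 0.06], [0, 0, 0]], [[0, 0, 0.09], [0, 0, 0]], [[0, 0, 0.09], [0, 0, 0]], [[0, 0, 0.09], [0, 0, 0]], [[0, 0, 0.09], [0, 0, 0]]]}}

```text
clock: 10.8
tool_pos: [0.4263, -0.278, 0.1978]
tcp_rot: [-3.141, -0.002, -2.618]
contact_force: [-0.3, 0.3, -0.4]
finger_gap: 0.0097
gripper_force: 30.0
```

Run:
```python
from h import *
s,p,T=shot('side');cv2.imwrite('pics/side3.png',p['pixels'])
s,p,T=shot('scene');cv2.imwrite('pics/scene3.png',p['pixels']);P=cloud(p,T);Q=P.reshape(-1,3)
m=(abs(Q[:,0]-.523)<.1)&(abs(Q[:,1]+.223)<.1)&(Q[:,2]>.17)&(Q[:,2]<.25)
print(s['clock'],s['tool_pos'],s['tcp_rot'],np.percentile(Q[m],[2,50,98],axis=0).round(3).tolist())
for (u,v) in ((162,236),(222,226),(235,275),(174,290)): 
    A=np.load('scene.npy');print(A[v,u].round(3))
for l in('screw_tray','chisel','tape','jar'):
    for r in search_frame(p,l)[:1]:
        c=np.array(r['centre']);u,v=int(c[0]*560),int(c[1]*420);print(l,round(r['conf'],2),u,v,P[v,u].round(3))
```

```text
10.85 [ 0.42632674 -0.27810799  0.19788704] [-3.14119356e+00 -1.41443982e-03 -2.61776438e+00] [[0.437, -0.289, 0.18], [0.511, -0.226, 0.188], [0.595, -0.175, 0.235]]
[ 0.41  -0.256 -0.002]
[ 0.484 -0.115 -0.001]
[ 0.628 -0.176  0.002]
[ 0.57  -0.317  0.006]
screw_tray 0.61 330 179 [0.56  0.207 0.023]
tape 0.75 245 179 [0.41  0.019 0.025]
jar 0.61 413 169 [0.696 0.396 0.053]
```

View pics/side3.png

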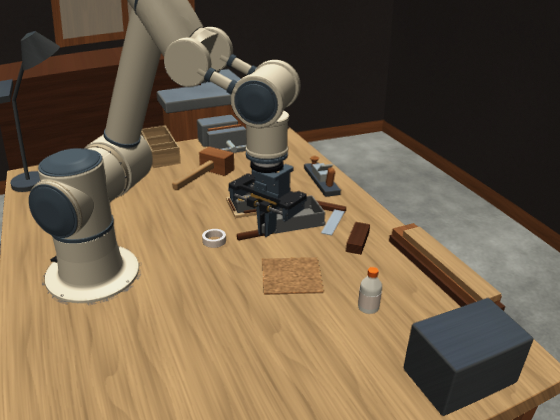

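The tray is held level over the pad, which its corners place at about (0.523, −0.216). The tray centre is about (0.522, −0.223) with its underside about 0.18 m up, so I'm handing in.

```bash
python3 -c "
from bench import *
print(observe()['dq'],job_done())"
```

```text
the job is handed in; nothing more can be done
[-0.00156456  0.00179031  0.00332839 -0.00127315  0.00042609 -0.00035684] None
```

I peeled the empty tray off from the ear corner and handed the job in with it held level and still over the cork pad, underside about 18 cm up; the pictures showed no visible shift of the screw tray or anything else, but the hand-in returned no verdict.

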